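Clamp the petri dish in its nest

TASK

Clamp the petri dish down on the metal plate: with the back of a finger, swing the open clamp strap over the dish until it comes to its stop, and then push the strap's cam lever all the way down so that the pad presses on the dish. Only push; pinch and lift nothing, leave the dish in its nest without knocking it, and do not disturb the vial, beaker and crucible standing round the plate.

Things in the scene. Friction and masses are not known exactly. Their poses are not given: they have to be found in the camera images.
- clamp_plate: bare aluminium clamping plate, 130 x 200 mm (its x and y), top 18 mm above the bench, fixed; origin at the centre of its underside, z up. The dish nest (four steel pins 9 mm high, 1.5 mm clear of the dish) is at x 0, y +45 mm; the post that carries the strap at x 0, y -50 mm. Closed, the strap points along the plate's +y, over the dish
- clamp_strap (a joint): swing of the steel clamp strap about the upright post: 0 = wide open (1.7 rad counterclockwise, seen from above, from the plate's +y, so about along its -x), 1.7 = on its stop over the dish. Closes clockwise seen from above; starts at 0 to 0.55; stays where left (about 2 N at the free end to move it)
- strap_pivot (a point): point on the upright post axis, at mid height of the strap (50 mm above the bench)
- strap_end (a point): middle of the free end face of the strap, 105 mm from the post axis, 50 mm above the bench. The strap is a level bar 24 mm wide and 16 mm high, underside 42 mm and top 58 mm above the bench; the dish lid is 33 mm above the bench, so a fingertip can run between the two heights
- cam_lever (a joint): cam lever, pinned on top of the strap at the post: 0 = raised 0.6 rad above level, 0.6 = fully down, level, on its stop. Starts at 0 to 0.1; stays where left (about 4 N straight down 40 mm behind the pin to move it, 6 N near the end). Pushes the pad down 12 mm per rad
- lever_end (a point): middle of the free end of the cam lever, 80 mm from its pin. A bar 22 mm wide, 10 mm thick, from the pin (68 mm above the bench, 2 mm behind the post axis) pointing away from the strap's free end, sloping up while raised. Fully down, its upper face is 73 mm above the bench. It turns with the strap
- clamp_pad: rubber pad, 20 mm across and 5 mm thick, sprung, under the strap 95 mm from the post axis; origin at the middle of its underside. With the lever raised it clears the dish lid by 3 mm or more; with the strap closed and the lever down it presses on the middle of the lid with about 6 N.
- petri_dish: covered clear petri dish, 64 mm across and 15 mm high, loose, in the nest on the plate; origin at the centre of its underside, 18 mm above the bench
- sample_vial: screw-cap sample vial, 20 mm across and 54 mm high, loose on the bench beyond the plate; origin at the centre of its underside
- small_beaker: small glass beaker, 38 mm across and 48 mm high, loose on the bench to the left of the plate; origin at the centre of its underside
- crucible: white porcelain crucible, 40 mm across and 31 mm high, loose on the bench before the left part of the plate; origin at the centre of its underside

How it is judged:
By the outcome, as a careful person would: the job done as asked, in the order asked, and still so for the second after the job is handed in, with the robot touching nothing.
It also fails if it takes over 46 s, if anything falls off the work surface, if the arm or the gripper's body presses on something with over 40 N, if the wrist force passes 120 N, or if a joint passes its speed limit or range.

ROBOT

A 7-joint arm with a two-finger parallel gripper is mounted at the origin on a cart in front of the work surface, level with it; the furniture and walls round the work are solid. World frame = base frame: x ahead of the robot, y to its left, z up, the work surface at z = 0. Lengths are in m, angles in rad, forces in N, time in s.
With the tool pointing down it reaches from about 0.425 to 0.925 m from the base axis. Payload 6.8 kg.
Tool frame: the origin (TCP) lies on the centre line of the jaws, within the pads' length; the fingertips stand 19 mm ahead of it and the grasp point (between the pads) is the TCP; z points along the fingers, y is the line along which they close (so a half turn about z gives the same grasp; the last joint's range is limited). The gripper opens to 88 mm and grips with 3 to 60 N. Pads are 20 mm wide; open, the fingers measure 115 mm over their backs; the gripper's body (75 mm by 178 mm) begins 61 mm behind the grasp point.
Start: joints at [1.166, 0.477, 0.022, 1.555, -0.011, 1.109, -0.083], TCP at [0.197, -0.646, 0.242] pointing down, gripper open.
Joint ranges: [-2.96, 2.96], [-0.34, 2.1], [-1.41, 1.46], [0.24, 2.44], [-1.37, 4.51], [0.17, 1.92], [-2.96, 2.96]. Speed limits (rad/s): [2.39, 2.39, 3.14, 3.14, 3.14, 3.14, 3.14].

INTERFACE

Orientations are given as a unit quaternion [w, x, y, z].
In Python, from rig import bot gives the robot as it stands.
- The arm moves only by the tool drive_tool, never from a script. Its argument "series" is a list that holds one entry, the list of rows, each a list of 7 numbers: the shift along the tool's x, y, z in mm, then the turn, a rotation vector about the tool's x, y, z in degrees, then the opening, from 0 (shut) to 1 (fully open). In form: [[[x, y, z, wx, wy, wz, fingers], ...]]. A call has 1 to 10 rows; each row is the pose to reach, as a shift and turn from the pose commanded when the call began, along the tool's axes at that moment; what a row does not reach only later rows make up. A row lasts 1/10 s, in which the tool goes at most 50 mm and 8.59 degrees, less where a joint would pass 70% of its speed; a pose out of reach is approached as far as the arm can. A call with a gripper value outside its range is refused whole. The fingers move at their own pace and stop on an object; "squeeze" is the grip in N (left out, the last holds). Time passes only in rows, so rows that repeat a pose let the fingers close. It gives the time, the measured TCP pose, the force, the opening and the grip force at its end, in the units of the state.
- bot.read_state(): the state, without advancing time (a new reading comes with each control period).
- bot.snapshot(name): name is "scene" or "top" or "wrist"; returns a dict with "img" (420x560x3 uint8, red, green, blue), "z_map" (420x560 float32, m along the optical axis (not along the pixel's ray), 0 where there is no reading), "fx", "fy", "cx", "cy" (pixels), "rvec" (rotation vector, rad) and "tvec" (3), from world to camera coordinates, as OpenCV has them. Camera axes: x right, y down, z forward; pixel columns grow to the right and rows downward; lengths in m; the calibration is good to about 2 mm. A picture is of the moment at which its call begins.
- bot.job_done(): hands the job in; it is judged then, once.
Trained networks look in the newest picture that a camera, given by its name, has taken for a name from the list of things; names that differ only in an ending like _2 or _b are one class to them, and where a whole thing is asked for, a point or a joint stands for the part that bears it (a point fixed in the world has none). Each returns a list of dicts, best first, with "p" (0 to 1); they miss things now and then, are a little off and sometimes report something else, mostly with a low value. They report only what shows in the picture. A call takes as long as a camera call.
- bot.look_for(camera, query): "rect" ([centre column, centre row, width, height] in pixels, round what is visible of it).
- bot.regions_of(camera, query): "mask" (420x560 bool, what is visible of it) and "rect" ([centre column, centre row, width, height] in pixels, round what is visible of it).
- bot.landmark_of(camera, query): "at" ([column, row] in pixels: a listed point, or the origin of a listed thing).
The state is a dict: "time_s": time; "qpos": joint angles; "joint_velocities": joint speeds; "tau": joint torques, N m; "ee_pos": TCP position; "eef_rot": TCP orientation; "contact_force": force on the tool from outside, world axes, zero at the start; "torque": the same for the moment, N m; "finger_gap": finger opening in m; "grasp_force": force on a finger pad.
Only numpy, scipy, OpenCV 4.12 (cv2) and the standard library are available. Lean on these libraries where they do the work, as an engineer would, in place of code of your own. Each camera call takes 0.05 s, during which the arm holds its last target. There are 200 camera calls.

## Working session

There is one attempt and no reset: what is moved stays moved. The work goes in short steps, Python scripts to look and compute and a tool call to move; the robot and the scene stay as the last step left them, time stands still between calls to the robot, and variables do not carry over. Pictures are saved under pics/ and viewed, at most 10 in all, crops included, and the job is handed in when it is done.

Besides the shell and the picture viewer there is one more tool, called as name([rows], argument=value, ...), one row to a line, values as JSON. drive_tool: Moves the arm, as the interface text tells. Its arguments: {"type":"object","properties":{"series":{"type":"array"},"squeeze":{"type":"number"}},"required":["series"]}

```bash
mkdir -p pics; cat > h.py <<'E'
import numpy as np,cv2
from rig import bot
from scipy.spatial.transform import Rotation as R
def px2w(s,u,v,z=None):
    """pixel -> world; with z: intersect the plane z, else use depth map"""
    Rm=cv2.Rodrigues(np.array(s["rvec"],float))[0];t=np.array(s["tvec"],float)
    d=np.array([(u-s["cx"])/s["fx"],(v-s["cy"])/s["fy"],1.])
    o=-Rm.T@t;r=Rm.T@d
    if z is None:
        k=s["z_map"][int(round(v)),int(round(u))]
    else: k=(z-o[2])/r[2]
    return o+k*r
def save(s,n): cv2.imwrite("pics/"+n,cv2.cvtColor(s["img"],cv2.COLOR_RGB2BGR))
E
python3 - <<'E'
from h import *
np.set_printoptions(precision=3,suppress=True)
Z=dict(strap_pivot=.05,strap_end=.05,lever_end=.11,petri_dish=.018,clamp_plate=0,sample_vial=0,small_beaker=0,crucible=0)
for c in("top","scene"):
    s=bot.snapshot(c);save(s,c+"0.png")
    for q,z in Z.items():
        for d in bot.landmark_of(c,q)[:1]:
            print(c,q,round(d["p"],2),np.array(d["at"]),px2w(s,*d["at"],z))
print(bot.read_state())
E
```

```text
top strap_pivot 0.66 [297.5 185.2] [0.558 0.317 0.05 ]
top strap_end 0.9 [291.4 234.3] [0.444 0.33  0.05 ]
top lever_end 0.8 [307.4 149.6] [0.629 0.299 0.11 ]
top petri_dish 0.84 [262.7 183.3] [0.565 0.398 0.018]
top clamp_plate 0.78 [278.8 186. ] [0.561 0.36  0.   ]
top sample_vial 0.57 [251.4 141.7] [0.67  0.428 0.   ]
top small_beaker 0.46 [226.  183.7] [0.566 0.489 0.   ]
top crucible 0.59 [220.7 222.1] [0.472 0.5   0.   ]
scene strap_pivot 0.97 [319.2 243.6] [0.55  0.312 0.05 ]
scene strap_end 0.8 [269.9 273. ] [0.451 0.333 0.05 ]
scene lever_end 0.69 [354.7 203.7] [0.614 0.292 0.11 ]
scene petri_dish 0.55 [282.5 222.4] [0.565 0.41  0.018]
scene clamp_plate 0.74 [299.6 243.9] [0.559 0.363 0.   ]
scene sample_vial 0.62 [313.  194.8] [0.668 0.424 0.   ]
scene small_beaker 0.66 [249.3 205.8] [0.566 0.497 0.   ]
scene crucible 0.78 [208.5 232.8] [0.469 0.506 0.   ]
{'time_s': 0.9, 'qpos': array([ 1.166,  0.477,  0.022,  1.555, -0.011,  1.109, -0.083]), 'joint_velocities': array([-0.   , -0.002,  0.001, -0.   ,  0.   , -0.   ,  0.   ]), 'tau': array([ -0.   , -58.271,   1.533, -27.294,  -0.054,   0.01 ,   0.   ]), 'ee_pos': array([ 0.197, -0.645,  0.242]), 'eef_rot': array([-0.   ,  0.989,  0.148, -0.   ]), 'contact_force': array([-0.129, -0.464, -0.654]), 'torque': array([0.003, 0.039, 0.035]), 'grasp_force': 0.0, 'finger_gap': 0.0875908397442791}
```

View pics/top0.png

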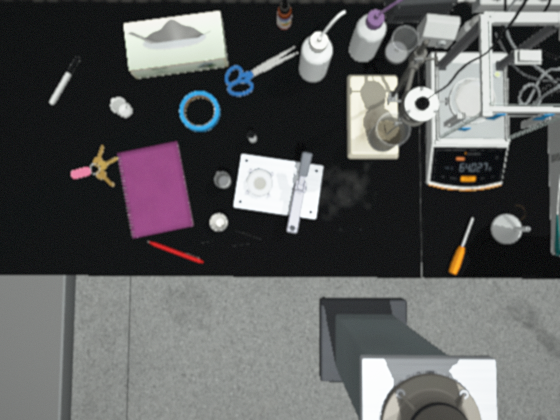

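View pics/scene0.png

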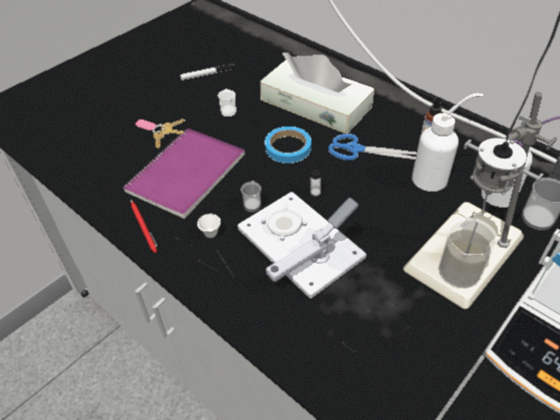

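The top view shows the plate (240–323, 155–218), the strap pointing toward the robot with its end at (291,234), and the lever up at (307,150). The scene view agrees, and shows the tall balance and stand between the arm's start and the plate. Next I'll check heights along the transit.

```bash
python3 - <<'E'
from h import *
H=np.full((10,16),-9.)
for c in("top","scene"):
    s=bot.snapshot(c);z=s["z_map"];v,u=np.nonzero(z>0);k=z[v,u]
    P=np.stack([(u-s["cx"])/s["fx"]*k,(v-s["cy"])/s["fy"]*k,k],1)
    W=(P-np.array(s["tvec"]))@cv2.Rodrigues(np.array(s["rvec"],float))[0]
    i=((W[:,0]-.3)/.05).astype(int);j=((W[:,1]+.4)/.05).astype(int)
    m=(W[:,0]>.3)&(W[:,1]>-.4)&(i<10)&(j<16)
    np.maximum.at(H,(i[m],j[m]),W[m,2])
    if c=="top":
        m=regs=bot.regions_of(c,"clamp_plate")[0]["mask"].astype(np.uint8)
        pts=np.argwhere(m)[:,::-1]
        w=np.array([px2w(s,a,b,.018)[:2] for a,b in pts],np.float32)
        print(cv2.minAreaRect(w))
print("cols y from -.4, rows x from .3, cm");print((H*100).round().astype(int))
E
```

```text
((0.5477856397628784, 0.31231603026390076), (0.02776208147406578, 0.19753818213939667), 78.86717224121094)
cols y from -.4, rows x from .3, cm
[[-900    0    1    0    0    1    1    0    0    0    1    0    0    1
     0    1]
 [-900    0    4    1    1    1    2    2    1    1    1    1    1    1
     1    1]
 [-900    0    4    3    3    1    2    1    1    1    1    1    1    1
     6    1]
 [-900    3    4    3    9    2    2    1    1    1    1    1    1    2
     7    2]
 [-900    3    4    1    1    3    4    3    1    1    1    1    1    7
     8    4]
 [-900    0    5    1    5    6    6    6    5    1    1    1    1   10
    10    4]
 [-900    0    5    1    7    7    7    7    7   29   29    3    1   11
    11    2]
 [-900 -900    5    1   25   28   28   29   28   29   58   27    1    1
     1    1]
 [-900    0    5    1    8    9   29   29   28   28   30    3    1    1
     1    1]
 [-900    1    9    6    8    9   30   29   28   27   33    3    1    1
     1    1]]
```

drive_tool([
  [[0,0,-40,0,0,0,0],[0,0,-80,0,0,0,0],[0,-20,-120,0,0,0,0],[20,-60,-140,0,0,0,0],[50,-90,-140,0,0,0,0]],
])

```text
time_s: 1.55
ee_pos: [0.2175, -0.5455, 0.3857]
eef_rot: [0.003, 0.989, 0.146, 0.001]
contact_force: [-0.1, -0.7, -1.1]
finger_gap: 0.0515
grasp_force: 0.0
```

```bash
cat >> h.py <<'E'
def rows(targets,n):
    """evenly spaced tool-frame rows from measured pose through targets (x,y,z,yaw of tool +y in deg), n rows per leg"""
    st=bot.read_state();p=np.array(st["ee_pos"]);q=st["eef_rot"]
    R0=R.from_quat([q[1],q[2],q[3],q[0]]);yv=R0.as_matrix()[:,1]
    cur=np.array([*p,np.degrees(np.arctan2(yv[1],yv[0]))]);print("now",cur.round(3))
    for t in targets:
        t=np.array(t,float)
        for i in range(1,n+1):
            a=cur+(t-cur)*i/n;c,s_=np.cos(np.radians(a[3])),np.sin(np.radians(a[3]))
            M=np.array([[-s_,c,0],[c,s_,0],[0,0,-1]]).T  # cols x,y,z
            M=np.column_stack([np.cross([c,s_,0],[0,0,-1]),[c,s_,0],[0,0,-1]])
            w=(R0.inv()*R.from_matrix(M)).as_rotvec(degrees=True);d=R0.inv().apply(a[:3]-p)
            print([*map(int,d.round()),*w.round(1).tolist(),0])
        cur=t
E
python3 - <<'E'
from h import *
rows([(.43,-.20,.36,2)],10)
E
```

```text
now [  0.217  -0.545   0.386 -73.245]
[0, 0, 0, 0.4, 0.0, -7.5, 0]
[0, 0, 0, 0.4, 0.0, -15.0, 0]
[0, 0, 0, 0.4, 0.1, -22.6, 0]
[0, 0, 0, 0.4, 0.1, -30.1, 0]
[0, 0, 0, 0.4, 0.1, -37.6, 0]
[0, 0, 0, 0.4, 0.1, -45.1, 0]
[0, 0, 0, 0.4, 0.2, -52.7, 0]
[0, 0, 0, 0.4, 0.2, -60.2, 0]
[0, 0, 0, 0.3, 0.2, -67.7, 0]
[0, 0, 0, 0.3, 0.2, -75.2, 0]
```

```bash
sed -i 's/apply(a\[:3\]-p)/apply(a[:3]-p)*1000/' h.py
python3 - <<'E'
from h import *
rows([(.43,-.20,.36,2)],10)
E
```

```text
now [  0.217  -0.545   0.386 -73.245]
[30, -27, 2, 0.4, 0.0, -7.5, 0]
[61, -54, 5, 0.4, 0.0, -15.0, 0]
[91, -81, 7, 0.4, 0.1, -22.6, 0]
[121, -108, 10, 0.4, 0.1, -30.1, 0]
[152, -135, 12, 0.4, 0.1, -37.6, 0]
[182, -162, 14, 0.4, 0.1, -45.1, 0]
[212, -189, 17, 0.4, 0.2, -52.7, 0]
[242, -216, 19, 0.4, 0.2, -60.2, 0]
[273, -243, 22, 0.3, 0.2, -67.7, 0]
[303, -270, 24, 0.3, 0.2, -75.2, 0]
```

drive_tool([
  [[30,-27,2,0,0,-7.5,0],[61,-54,5,0,0,-15,0],[91,-81,7,0,0,-22.5,0],[121,-108,10,0,0,-30,0],[152,-135,12,0,0,-37.5,0],[182,-162,14,0,0,-45,0],[212,-189,17,0,0,-52.5,0],[242,-216,19,0,0,-60,0],[273,-243,22,0,0,-67.5,0],[303,-270,24,0,0,-75,0]],
])

```text
time_s: 2.55
ee_pos: [0.4303, -0.1965, 0.3578]
eef_rot: [0.0, 0.693, 0.721, 0.0]
contact_force: [0.5, 0.3, -0.5]
finger_gap: 0.0006
grasp_force: 0.0
```

```bash
python3 - <<'E'
from h import *
print(bot.read_state()["qpos"].round(2))
rows([(.44,.20,.30,79)],10)
E
```

```text
[ 0.71  0.07 -0.43  1.84  0.03  1.24  0.31]
now [ 0.43  -0.196  0.358  2.302]
[40, 3, 6, 0.0, 0.0, -7.7, 0]
[79, 5, 12, 0.0, 0.0, -15.3, 0]
[119, 8, 17, 0.0, 0.0, -23.0, 0]
[158, 10, 23, 0.0, 0.0, -30.7, 0]
[198, 13, 29, 0.0, 0.0, -38.3, 0]
[237, 15, 35, 0.0, 0.0, -46.0, 0]
[277, 18, 40, 0.0, 0.0, -53.7, 0]
[317, 20, 46, 0.0, 0.0, -61.4, 0]
[356, 23, 52, 0.0, 0.0, -69.0, 0]
[396, 26, 58, 0.0, 0.0, -76.7, 0]
```

drive_tool([
  [[40,3,6,0,0,-7.5,0],[80,5,12,0,0,-15,0],[120,8,17,0,0,-23,0],[160,10,23,0,0,-30.5,0],[200,13,29,0,0,-38,0],[240,15,35,0,0,-46,0],[280,18,40,0,0,-53.5,0],[320,20,46,0,0,-61,0],[360,23,52,0,0,-69,0],[396,26,58,0,0,-77,0]],
])

```text
time_s: 3.55
ee_pos: [0.4417, 0.2005, 0.2998]
eef_rot: [0.001, 0.093, 0.996, 0.0]
contact_force: [0.3, 0.4, -0.4]
finger_gap: 0.0005
grasp_force: 0.0
```

```bash
python3 - <<'E'
from h import *
np.set_printoptions(precision=3,suppress=True)
st=bot.read_state();print(st["qpos"],st["ee_pos"])
s=bot.snapshot("wrist");save(s,"w1.png")
for q,z in dict(strap_pivot=.05,strap_end=.05,lever_end=.115,petri_dish=.018,clamp_plate=0).items():
    for d in bot.landmark_of("wrist",q)[:1]: print(q,round(d["p"],2),d["at"],px2w(s,*d["at"],z))
E
```

```text
[ 0.227  0.197 -0.875  1.879  0.166  1.139  0.677] [0.442 0.201 0.3  ]
strap_pivot 0.63 [380.8, 250.9] [0.551 0.311 0.05 ]
strap_end 0.86 [384.6, 170.9] [0.446 0.328 0.05 ]
petri_dish 0.74 [440.3, 238.0] [0.562 0.405 0.018]
clamp_plate 0.81 [403.6, 231.8] [0.55  0.361 0.   ]
```

View pics/w1.png

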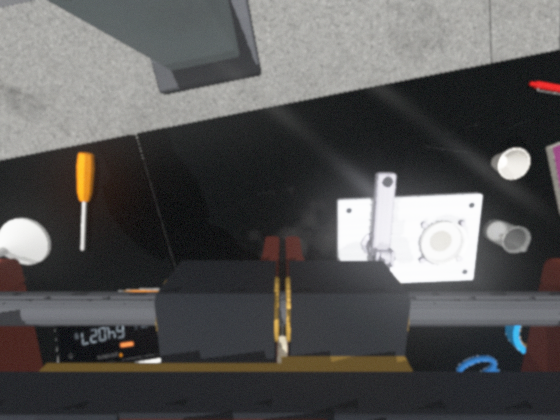

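The wrist view shows the strap at (384,172)–(380,250) and the dish at (440,240), with a clear space on the strap's right side. That agrees with the other measurements.

```bash
python3 - <<'E'
from h import *
rows([(.467,.286,.18,80.5),(.467,.286,.062,80.5)],5)
E
```

```text
now [ 0.442  0.197  0.3   78.836]
[-1, 18, 24, -0.0, 0.0, -0.3, 0]
[-3, 37, 48, -0.0, 0.0, -0.7, 0]
[-4, 55, 72, -0.0, 0.0, -1.0, 0]
[-6, 74, 96, -0.0, 0.0, -1.3, 0]
[-7, 92, 120, -0.0, 0.0, -1.7, 0]
[-7, 92, 143, -0.0, 0.0, -1.7, 0]
[-7, 92, 167, -0.0, 0.0, -1.7, 0]
[-7, 92, 190, -0.0, 0.0, -1.7, 0]
[-7, 92, 214, -0.0, 0.0, -1.7, 0]
[-7, 92, 238, -0.0, 0.0, -1.7, 0]
```

drive_tool([
  [[-1,18,24,0,0,0,0],[-3,37,48,0,0,-0.5,0],[-4,55,72,0,0,-1,0],[-6,74,96,0,0,-1.5,0],[-7,92,120,0,0,-1.5,0],[-7,92,143,0,0,-1.5,0],[-7,92,167,0,0,-1.5,0],[-7,92,190,0,0,-1.5,0],[-7,92,214,0,0,-1.5,0],[-7,92,238,0,0,-1.5,0]],
])

```text
time_s: 4.85
ee_pos: [0.4675, 0.2856, 0.061]
eef_rot: [0.001, 0.085, 0.996, -0.001]
contact_force: [0.9, 1.2, 0.1]
finger_gap: 0.0006
grasp_force: 0.0
```

```bash
cat >> h.py <<'E'
def swing(angs,off,r=.08,z=.062,C=(.5525,.312)):
    """tool poses with finger back at off m from strap centre line, strap angle a deg"""
    return [(C[0]+r*np.cos(t)-off*np.sin(t),C[1]+r*np.sin(t)+off*np.cos(t),z,a-90) for a in angs for t in [np.radians(a)]]
E
python3 - <<'E'
from h import *
s=bot.snapshot("scene");save(s,"s1.png");cv2.imwrite("pics/s1c.png",cv2.resize(cv2.cvtColor(s["img"],cv2.COLOR_RGB2BGR)[150:330,180:420],None,fx=3,fy=3))
print(bot.read_state()["qpos"].round(2))
rows(swing([170.5],.0265)+swing(range(165,119,-5),.0265),1)
E
```

```text
[-0.12  0.62 -0.7   1.96  0.57  0.77  0.25]
now [4.6600e-01 2.8400e-01 5.8000e-02 8.0282e+01]
[-1, 15, -4, -0.2, -0.1, -0.2, 0]
[1, 23, -4, -0.3, -0.1, 5.3, 0]
[3, 30, -5, -0.3, -0.1, 10.3, 0]
[3, 38, -5, -0.3, -0.1, 15.3, 0]
[3, 45, -5, -0.3, -0.1, 20.3, 0]
[3, 52, -5, -0.3, -0.1, 25.3, 0]
[2, 60, -5, -0.3, -0.1, 30.3, 0]
[0, 67, -5, -0.3, -0.1, 35.3, 0]
[-3, 74, -5, -0.3, -0.1, 40.3, 0]
[-6, 80, -5, -0.3, -0.0, 45.3, 0]
[-9, 87, -5, -0.3, -0.0, 50.3, 0]
```

View pics/s1c.png

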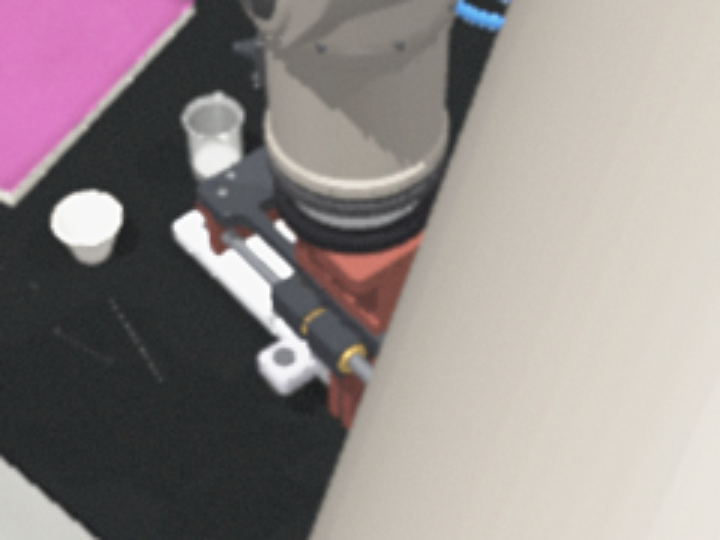

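The crop shows the closed fingers standing just to the right of the strap's free end (285,365), and nothing has been touched. Now the swing.

drive_tool([
  [[-1,8,-3,0,0,0,0],[-1,15,-3,0,0,0,0],[1,23,-3,0,0,5,0],[3,30,-3,0,0,10,0],[3,38,-3,0,0,15,0],[3,45,-3,0,0,20,0],[3,52,-3,0,0,25,0],[2,60,-3,0,0,30,0],[0,67,-3,0,0,35,0],[-3,74,-3,0,0,40,0]],
])

```text
time_s: 5.9
ee_pos: [0.4822, 0.3603, 0.0663]
eef_rot: [0.001, 0.421, 0.907, 0.0]
contact_force: [-0.3, -2.5, 0.4]
finger_gap: 0.0009
grasp_force: 1.2
```

```bash
python3 - <<'E'
from h import *
s=bot.snapshot("top");
for d in bot.landmark_of("top","strap_end")[:1]: print(d["p"],px2w(s,*d["at"],.05))
st=bot.read_state();print(st["qpos"].round(2),st["ee_pos"],st["contact_force"])
rows(swing(range(125,84,-5),.0265),1)
E
```

```text
[-0.35  0.63 -0.53  1.84  0.43  0.79 -0.4 ] [0.48249452 0.3617414  0.06649642] [ 0.94542006 -0.02233455  0.28591136]
now [ 0.482  0.362  0.066 40.46 ]
[-1, 2, 5, 0.2, -0.0, 5.5, 0]
[0, 9, 5, 0.2, -0.0, 10.5, 0]
[1, 17, 5, 0.2, -0.0, 15.5, 0]
[1, 24, 5, 0.2, -0.0, 20.5, 0]
[0, 31, 5, 0.2, -0.0, 25.5, 0]
[-1, 39, 5, 0.2, -0.0, 30.5, 0]
[-3, 46, 5, 0.2, -0.1, 35.5, 0]
[-5, 53, 5, 0.2, -0.1, 40.5, 0]
[-8, 59, 5, 0.2, -0.1, 45.5, 0]
```

drive_tool([
  [[-1,2,2,0,0,5,0],[0,9,2,0,0,10,0],[1,17,2,0,0,15,0],[1,24,2,0,0,20,0],[0,31,2,0,0,25,0],[-1,39,2,0,0,30,0],[-2,42,2,0,0,33,0],[-3,46,2,0,0,35,0]],
])

```text
time_s: 6.8
ee_pos: [0.5177, 0.3887, 0.0636]
eef_rot: [-0.001, 0.672, 0.741, 0.0]
contact_force: [-1.7, 0.1, 1.6]
finger_gap: 0.0008
grasp_force: 1.3
```

```bash
python3 - <<'E'
from h import *
for c in("top","scene"):
    s=bot.snapshot(c)
    for q,z in dict(strap_end=.05,lever_end=.115).items():
        for d in bot.landmark_of(c,q)[:1]: print(c,q,d["p"],px2w(s,*d["at"],z))
cv2.imwrite("pics/s2.png",cv2.resize(cv2.cvtColor(s["img"],cv2.COLOR_RGB2BGR)[150:330,180:420],None,fx=3,fy=3))
st=bot.read_state();print(st["ee_pos"],st["contact_force"])
rows(swing([90,87.5,85,84,83,82],.0265),1)
E
```

```text
top lever_end 0.39 [0.56561821 0.241487   0.115     ]
[0.51869341 0.38774582 0.06301815] [-0.46118875 -0.39912184  0.49933026]
now [0.519 0.388 0.063 5.559]
[4, 8, 1, 0.0, -0.0, 5.6, 0]
[4, 11, 1, 0.0, -0.0, 8.1, 0]
[5, 15, 1, 0.0, -0.0, 10.6, 0]
[5, 16, 1, 0.0, -0.0, 11.6, 0]
[5, 18, 1, 0.0, -0.0, 12.6, 0]
[5, 19, 1, 0.0, -0.0, 13.6, 0]
```

View pics/s2.png

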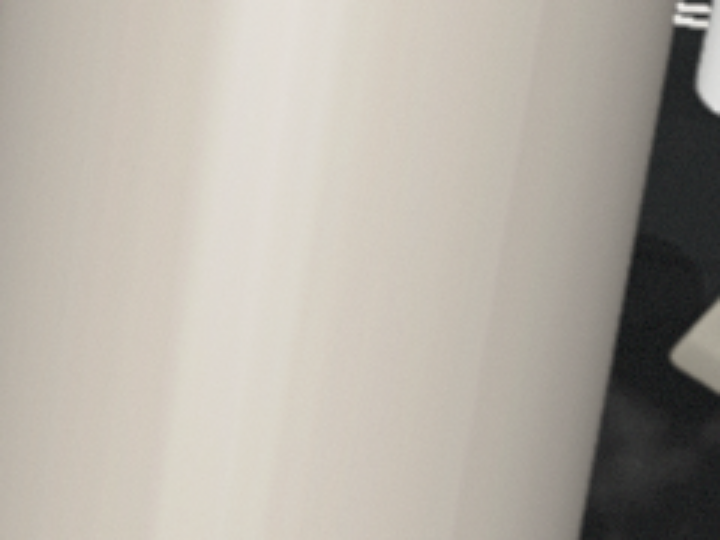

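The arm hides the plate in the scene view, but the lever end in the top view shows the strap has turned to about 100°. I'll go on gently while watching the force.

drive_tool([
  [[2,4,0,0,0,3,0],[4,8,0,0,0,5.5,0],[4,11,0,0,0,8,0],[5,13,0,0,0,9,0],[5,15,0,0,0,10.5,0],[5,16,0,0,0,11,0]],
])

```text
time_s: 7.7
ee_pos: [0.5337, 0.394, 0.0625]
eef_rot: [0.0, 0.74, 0.672, -0.0]
contact_force: [-1.9, -1.6, 0.0]
finger_gap: 0.0004
grasp_force: 1.1
```

drive_tool([
  [[0,1,0,0,0,0.5,0],[0,2,0,0,0,1,0],[0,3,0,0,0,1,0],[0,4,0,0,0,1,0]],
])

```text
time_s: 8.1
ee_pos: [0.5376, 0.3942, 0.0626]
eef_rot: [-0.0, 0.746, 0.666, 0.0]
contact_force: [-3.1, 2.6, -1.2]
finger_gap: 0.0004
grasp_force: 1.2
```

drive_tool([
  [[0,1,0,0,0,0,0],[0,2,0,0,0,0,0],[0,3,0,0,0,0,0]],
])

```text
time_s: 8.4
ee_pos: [0.5406, 0.3941, 0.0628]
eef_rot: [-0.0, 0.746, 0.666, 0.0]
contact_force: [-2.9, 3.7, -1.6]
finger_gap: 0.0006
grasp_force: 1.6
```

drive_tool([
  [[0,1,0,0,0,0,0],[0,2,0,0,0,0,0],[0,2,0,0,0,0,0]],
])

```text
time_s: 8.7
ee_pos: [0.542, 0.3941, 0.0628]
eef_rot: [-0.001, 0.746, 0.666, -0.0]
contact_force: [-4.2, 2.7, 0.1]
finger_gap: 0.0001
grasp_force: 2.5
```

drive_tool([
  [[0,1,0,0,0,0,0],[0,2,0,0,0,0,0],[0,3,0,0,0,0,0]],
])

```text
time_s: 9.0
ee_pos: [0.5422, 0.3941, 0.0627]
eef_rot: [-0.002, 0.745, 0.667, -0.002]
contact_force: [-12.9, 2.4, 5.0]
finger_gap: 0.0002
grasp_force: 6.8
```

```bash
python3 - <<'E'
from h import *
for c in("top","wrist"):
    s=bot.snapshot(c)
    for q,z in dict(strap_pivot=.05,strap_end=.05,lever_end=.113,petri_dish=.018).items():
        for d in bot.landmark_of(c,q)[:1]: print(c,q,round(d["p"],2),px2w(s,*d["at"],z).round(3))
    if c=="top": cv2.imwrite("pics/t2.png",cv2.resize(cv2.cvtColor(s["img"],cv2.COLOR_RGB2BGR)[100:260,180:380],None,fx=3,fy=3))
st=bot.read_state();print(st["ee_pos"],st["contact_force"])
E
```

```text
wrist strap_end 0.84 [0.566 0.414 0.05 ]
wrist petri_dish 0.93 [0.563 0.405 0.018]
[0.54218821 0.39411719 0.06272415] [-10.87213102   2.08388885   3.82514968]
```

View pics/t2.png

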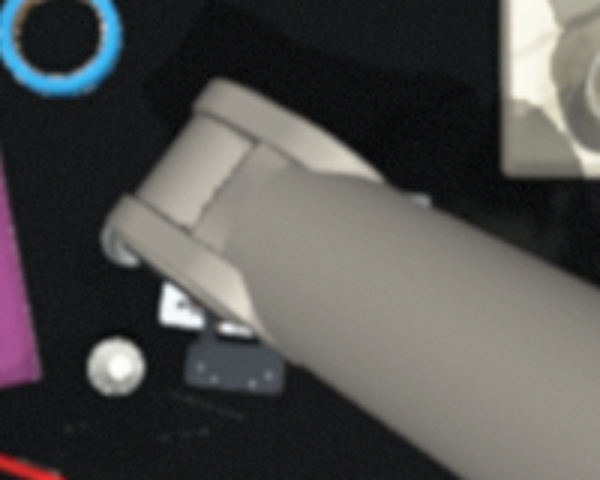

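The strap is on its stop: the force rose to 13 N with no further motion, the strap end is at (0.566, 0.414), and the dish hasn't moved. I'll back off, rise and turn.

drive_tool([
  [[0,-8,0,0,0,0,0],[0,-25,0,0,0,0,0],[0,-35,0,0,0,0,0],[0,-35,-30,0,0,0,0],[0,-35,-70,0,0,0,0],[0,-35,-110,0,0,0,0],[-20,-35,-140,0,0,-8,0],[-40,-35,-150,0,0,-16,0],[-60,-35,-150,0,0,-24,0],[-80,-35,-150,0,0,-32,0]],
])

```text
time_s: 10.5
ee_pos: [0.5029, 0.3161, 0.2137]
eef_rot: [0.001, 0.532, 0.847, 0.001]
contact_force: [0.6, 0.3, 0.9]
finger_gap: 0.0007
grasp_force: 0.0
```

```bash
python3 - <<'E'
from h import *
rows([(.46,.22,.215,82)],8)
E
```

```text
now [ 0.503  0.316  0.214 25.78 ]
[-8, -10, 0, 0.1, 0.1, -7.0, 0]
[-17, -20, 0, 0.1, 0.1, -14.1, 0]
[-25, -30, -1, 0.1, 0.1, -21.1, 0]
[-34, -40, -1, 0.1, 0.1, -28.1, 0]
[-42, -50, -1, 0.1, 0.1, -35.1, 0]
[-51, -60, -1, 0.1, 0.1, -42.2, 0]
[-59, -70, -1, 0.1, 0.1, -49.2, 0]
[-68, -80, -1, 0.1, 0.1, -56.2, 0]
```

drive_tool([
  [[-8,-10,0,0,0,-7,0],[-17,-20,0,0,0,-14,0],[-25,-30,0,0,0,-21,0],[-34,-40,0,0,0,-28,0],[-42,-50,0,0,0,-35,0],[-51,-60,0,0,0,-42,0],[-59,-70,0,0,0,-49,0],[-68,-80,0,0,0,-56,0]],
])

```text
time_s: 11.3
ee_pos: [0.4594, 0.2205, 0.213]
eef_rot: [0.001, 0.072, 0.997, -0.0]
contact_force: [0.7, -0.3, 0.3]
finger_gap: 0.0003
grasp_force: 0.0
```

```bash
python3 - <<'E'
from h import *
for c in("top","scene","wrist"):
    s=bot.snapshot(c)
    for q,z in dict(strap_pivot=.05,strap_end=.05,lever_end=.113,petri_dish=.018).items():
        for d in bot.landmark_of(c,q)[:1]: print(c,q,round(d["p"],2),px2w(s,*d["at"],z).round(3))
save(s,"w3.png")
rows([(.546,.2605,.16,82),(.546,.2605,.128,82)],4)
E
```

```text
top strap_pivot 0.92 [0.55  0.315 0.05 ]
top strap_end 0.88 [0.561 0.412 0.05 ]
top lever_end 0.68 [0.548 0.241 0.113]
scene strap_pivot 0.62 [0.556 0.317 0.05 ]
scene strap_end 0.88 [0.561 0.419 0.05 ]
scene lever_end 0.5 [0.529 0.237 0.113]
scene petri_dish 0.58 [0.571 0.416 0.018]
wrist strap_pivot 0.62 [0.549 0.308 0.05 ]
wrist strap_end 0.76 [0.567 0.415 0.05 ]
wrist petri_dish 0.64 [0.565 0.403 0.018]
now [ 0.459  0.222  0.213 81.505]
[-20, 13, 13, 0.0, -0.0, -0.1, 0]
[-40, 26, 26, 0.0, -0.0, -0.2, 0]
[-60, 38, 39, 0.0, -0.0, -0.4, 0]
[-80, 51, 53, 0.0, -0.0, -0.5, 0]
[-80, 51, 61, 0.0, -0.0, -0.5, 0]
[-80, 51, 69, 0.0, -0.0, -0.5, 0]
[-80, 51, 77, 0.0, -0.0, -0.5, 0]
[-80, 51, 85, 0.0, -0.0, -0.5, 0]
```

View pics/w3.png

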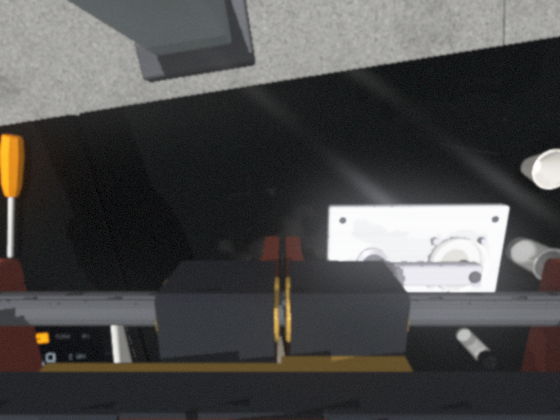

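The wrist view shows the strap over the dish, along the plate's long axis (its end at 475,275), with the vial, beaker and crucible standing. Now the lever.

drive_tool([
  [[-20,13,13,0,0,0,0],[-40,26,26,0,0,0,0],[-60,38,39,0,0,-0.5,0],[-80,51,45,0,0,-0.5,0],[-85,51,53,0,0,-0.5,0],[-85,51,61,0,0,-0.5,0],[-85,51,69,0,0,-0.5,0],[-85,51,77,0,0,-0.5,0],[-85,51,82,0,0,-0.5,0],[-85,51,87,0,0,-0.5,0]],
])

```text
time_s: 13.05
ee_pos: [0.5503, 0.2593, 0.1254]
eef_rot: [0.0, 0.07, 0.998, -0.0]
contact_force: [-0.4, -0.3, -0.6]
finger_gap: 0.0007
grasp_force: 0.0
```

```bash
python3 - <<'E'
from h import *
s=bot.snapshot("scene")
cv2.imwrite("pics/s4.png",cv2.resize(cv2.cvtColor(s["img"],cv2.COLOR_RGB2BGR)[150:330,200:440],None,fx=3,fy=3))
st=bot.read_state();print(st["ee_pos"],st["contact_force"])
E
```

```text
[0.55001348 0.25913626 0.12469188] [-0.34299729  0.04741615  0.19213014]
```

View pics/s4.png

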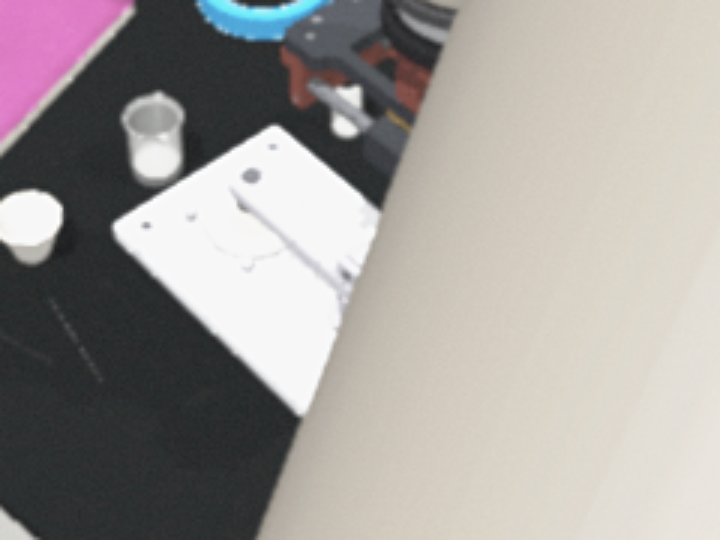

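The crop shows the strap closed over the dish (240,190) and the beaker, crucible and vial undisturbed. The fingers are above the lever with no contact yet. I'll shift 4 mm and push down.

drive_tool([
  [[4,0,2,0,0,0,0],[4,0,6,0,0,0,0],[4,0,10,0,0,0,0],[4,0,14,0,0,0,0],[4,0,18,0,0,0,0]],
])

```text
time_s: 13.6
ee_pos: [0.5467, 0.2597, 0.1074]
eef_rot: [0.0, 0.07, 0.998, -0.0]
contact_force: [-0.1, -1.4, 3.8]
finger_gap: 0.0001
grasp_force: 1.4
```

drive_tool([
  [[0,0,3,0,0,0,0],[0,0,6,0,0,0,0],[0,0,9,0,0,0,0],[0,0,12,0,0,0,0]],
])

```text
time_s: 14.0
ee_pos: [0.5466, 0.2596, 0.0953]
eef_rot: [-0.0, 0.07, 0.998, -0.0]
contact_force: [-0.8, -2.2, 4.1]
finger_gap: 0.0008
grasp_force: 1.8
```

Lever moving at about 4 N. Down to the stop.

drive_tool([
  [[0,0,1,0,0,0,0],[0,0,2,0,0,0,0],[0,0,3,0,0,0,0],[0,0,4,0,0,0,0]],
])

```text
time_s: 14.4
ee_pos: [0.5467, 0.2598, 0.0921]
eef_rot: [0.0, 0.07, 0.998, -0.0]
contact_force: [-4.1, -6.4, 13.9]
finger_gap: 0.0007
grasp_force: 7.3
```

drive_tool([
  [[0,0,1,0,0,0,0],[0,0,2,0,0,0,0],[0,0,2,0,0,0,0]],
])

```text
time_s: 14.7
ee_pos: [0.5468, 0.2598, 0.0919]
eef_rot: [0.001, 0.07, 0.998, -0.001]
contact_force: [-5.6, -8.7, 22.3]
finger_gap: 0.0003
grasp_force: 11.1
```

The lever is on its stop: fingertips at 73 mm, and 22 N with no further motion. Retreating.

drive_tool([
  [[0,0,-5,0,0,0,0],[0,0,-20,0,0,0,0],[0,0,-50,0,0,0,0],[0,0,-90,0,0,0,0],[0,0,-120,0,0,0,0],[30,-20,-130,0,0,0,0],[60,-50,-140,0,0,0,0],[90,-90,-150,0,0,0,0],[90,-130,-150,0,0,0,0],[90,-170,-160,0,0,0,0]],
])

```text
time_s: 15.7
ee_pos: [0.4322, 0.1037, 0.2498]
eef_rot: [-0.0, 0.068, 0.998, -0.0]
contact_force: [1.0, -0.5, -0.4]
finger_gap: 0.0003
grasp_force: 0.0
```

```bash
python3 - <<'E'
from h import *
for c in("top","scene"):
    s=bot.snapshot(c)
    for q,z in dict(strap_pivot=.05,strap_end=.05,lever_end=.068,petri_dish=.018,sample_vial=0,small_beaker=0,crucible=0).items():
        for d in bot.landmark_of(c,q)[:1]: print(c,q,round(d["p"],2),px2w(s,*d["at"],z).round(3))
cv2.imwrite("pics/s5.png",cv2.resize(cv2.cvtColor(s["img"],cv2.COLOR_RGB2BGR)[150:330,180:420],None,fx=3,fy=3))
E
```

```text
top strap_pivot 0.7 [0.552 0.319 0.05 ]
top strap_end 0.64 [0.56  0.418 0.05 ]
top lever_end 0.78 [0.545 0.234 0.068]
top petri_dish 0.58 [0.568 0.4   0.018]
top sample_vial 0.68 [0.567 0.42  0.   ]
top small_beaker 0.6 [0.556 0.317 0.   ]
top crucible 0.59 [0.475 0.5   0.   ]
scene strap_pivot 0.59 [0.551 0.317 0.05 ]
scene strap_end 0.57 [0.563 0.413 0.05 ]
scene lever_end 0.77 [0.535 0.23  0.068]
scene petri_dish 0.79 [0.57  0.408 0.018]
scene sample_vial 0.61 [0.675 0.428 0.   ]
scene small_beaker 0.71 [ 0.565  0.491 -0.   ]
scene crucible 0.83 [0.47  0.508 0.   ]
```

View pics/s5.png

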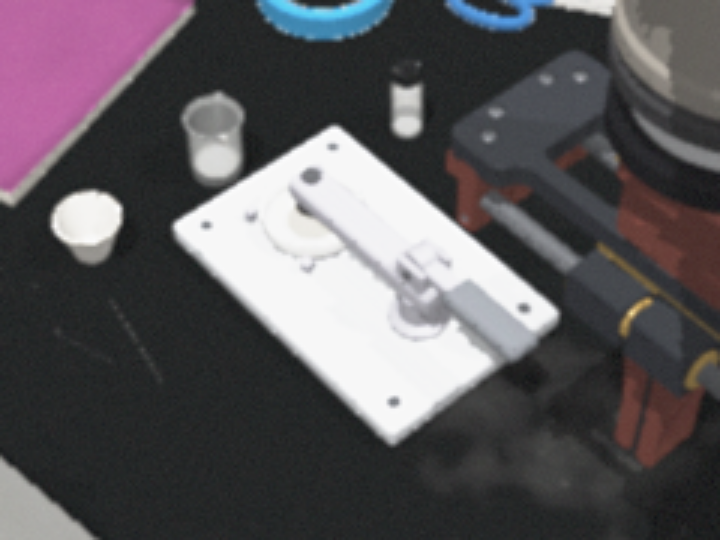

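The picture shows the strap closed along the plate over the dish (310,200) and the lever level (490,310). The vial, beaker and crucible are in place and the robot is clear.

```bash
python3 -c "
from rig import bot
print(bot.job_done())"
```

```text
the job is handed in; nothing more can be done
None
```

The strap is on its stop over the dish and the cam lever is fully down; the dish, vial, beaker and crucible look undisturbed in the final pictures, and I handed the job in at about 16 s.

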